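# Change the end packing of a casting fixture

## Robot

A 6-joint arm with a two-finger parallel gripper is mounted at the origin on a cart in front of the work surface, level with it; the furniture and walls round the work are solid. World frame = base frame: x ahead of the robot, y to its left, z up, the work surface at z = 0. Lengths are in m, angles in rad, forces in N, time in s.
With the tool pointing down it reaches from about 0.4 to 0.925 m from the base axis. Payload 12.5 kg.
Tool frame: the origin (TCP) lies at the very end of the fingers, on their centre line; the grasp point (between the pads) lies ctrl.tcp_to_grasp behind it (ctrl.tcp_to_grasp is the distance from the TCP to the grasp point, in m); z points along the fingers, y is the line along which they close (so a half turn about z gives the same grasp; the last joint's range is limited). The gripper opens to 95 mm and grips with 3 to 60 N. Pads are 20 mm wide; open, the fingers measure 119 mm over their backs; the gripper's body (75 mm by 180 mm) begins 59 mm behind the grasp point.
Start: joints at [-1.391, 0.491, 1.559, -0, 1.092, -0.106], TCP at [0.176, -0.6, 0.215] pointing down, gripper open.
Joint ranges: [-3.1, 3.1], [-0.84, 2.19], [0.05, 2.79], [-1.13, 4.28], [0.06, 2.93], [-2.69, 2.69]. Speed limits (rad/s): [2.22, 2.22, 2.79, 3.14, 3.14, 3.14].

## Interface

Orientations are given as [roll, pitch, yaw] about the fixed x, y, z axes, in that order (R = Rz(yaw) Ry(pitch) Rx(roll)).
In Python, from plant import ctrl gives the robot as it stands. Calls block until the motion is done:
- ctrl.reach(position, orientation): joint-space move of the TCP to a pose.
- ctrl.movel(position, rotation=None, feed=0.15, max_force=None): straight line of the TCP; rotation=None keeps the orientation; feed is the mean speed in m/s. With max_force (N) it stops when the force on the tool has changed by that much, and returns True; else False.
- ctrl.move_j(angles): joint-space move.
- ctrl.gripper_open() and ctrl.clamp(grip_force=None): open the fingers fully, or close them until they stop; grip_force is the grip in N (None keeps the last).
- ctrl.pause(seconds).
- ctrl.ik(position, orientation): joint angles nearest the present ones, or None.
- ctrl.get_image(name): name is "scene" or "top" or "wrist"; returns the picture (400x640x3 uint8, red, green, blue); there is no depth.
- ctrl.get_calibration(name): a dict with "K" (3x3 intrinsics, pixels), "world_from_camera" (4x4, takes a point from camera to world coordinates); the wrist camera has in their place "tool_from_camera" (4x4, takes a point from camera to tool coordinates, whose origin is the TCP and whose axes are the flange's). Camera axes: x right, y up, looking along -z (the intrinsics and any distortion apply to the point x, -y, -z); pixel columns grow to the right and rows downward; lengths in m; the calibration is good to about 2 mm. A picture is of the moment at which its call begins: read the wrist's pose just before it. get_calibration takes no time and is no camera call.
A pose or a line that the arm cannot do raises ctrl.MotionError and nothing moves.
- ctrl.sign_off(): hands the job in; it is judged then, once.
Trained networks look in the newest picture that a camera, given by its name, has taken for a name from the list of things; names that differ only in an ending like _2 or _b are one class to them, and where a whole thing is asked for, a point or a joint stands for the part that bears it (a point fixed in the world has none). Each returns a list of dicts, best first, with "p" (0 to 1); they miss things now and then, are a little off and sometimes report something else, mostly with a low value. They report only what shows in the picture. A call takes as long as a camera call. They do not tell look-alikes from the thing itself.
- ctrl.find_in(name, camera): "xyz" ([x, y, z] in m, in world coordinates, good to about 4 mm: the middle of the surface that is visible of it).
Readings, each from a call of its own:
- ctrl.read_time_s(): time.
- ctrl.read_joint_pos(): joint angles.
- ctrl.read_joint_velocities(): joint speeds.
- ctrl.read_joint_torque(): joint torques, N m.
- ctrl.read_ee_pos(): TCP position.
- ctrl.read_orientation(): TCP orientation.
- ctrl.read_force(): force on the tool from outside, world axes, zero at the start.
- ctrl.read_torque(): the same for the moment, N m.
- ctrl.read_finger_gap(): opening from 0.0 (shut) to 1.0 (fully open).
- ctrl.read_grip_force(): force on a finger pad.
Only numpy, scipy, OpenCV 4.12 (cv2) and the standard library are available. Lean on these libraries where they do the work, as an engineer would, in place of code of your own. Each camera call takes 0.05 s, during which the arm holds its last target. There are 200 camera calls.

## Task

The 14 mm packing piece left in the fixture from the last batch is loose: take it out and stand it in the rack. Then find by trial which of the other packing pieces goes in between the end of the casting and the sprung stop snugly, so that the sprung pad grips it, slide that one fully home without forcing it, and leave it there with all the others standing in the rack. Do not disturb the things lying around.

Things in the scene. Friction and masses are not known exactly. Their poses are not given: they have to be found in the camera images.
- fixture: Fixed steel base plate 290 x 90 x 12 mm on the bench pad with a brass tap casting strapped on it. Origin: middle of its underside; y along its length and the casting's axis. From +y to -y: back stop, casting (end face at y = -46.5 mm), gap, sprung end stop. Where along y the end stop was clamped is not known: the gap is between 14.7 and 22.6 mm.
- casting: Brass tap casting 164 mm long, fixed in the fixture; highest point under 60 mm above the bench pad, studs of the strap over it 66 mm. Origin: under its middle, 16 mm above the bench pad; x along the fixture's +y. The flat face of its round end, at x = -78.5 mm, 24 mm wide and 20 to 49 mm above the bench pad, is the rigid side of the gap.
- gap_face (a point): Point on the gap's floor (base plate top, 12 mm above the fixture's origin) straight under the casting's end face, on the fixture's middle line; the gap runs from here to the fixture's -y. A piece is fully home when its foot stands on this floor, flat against the casting's face.
- gap_top (a point): Point 38 mm above gap_face: level of the top of the end stop's dark steel buffer pad, across the gap: 46 mm wide, 10 mm thick, top edge round (radius 5 mm), steel block 2 mm higher behind it. The pad is sprung: it yields up to 3.5 mm under 8 to 10 N, then is solid.
- packing_14: Loose ground-steel packing piece 14 mm thick, 0.15 to 0.25 kg; starts loose in the gap. All four: block 40 mm wide (x), 42 high, 14 to 23 thick (y), the foot's last 5 mm tapering 2.5 mm on each thick side; on top a grip tab 22 wide (x), 10 thick (y), 42 to 84 mm above the foot. Origin: middle of the foot. Fits either way round.
- packing_17: Packing piece 17 mm thick, 0.15 to 0.3 kg; shape as packing_14. Starts in a slot of the rack. In the gap a piece thinner than it meets no resistance and stays loose; one up to 3.5 mm thicker slides in under a push of 4 to 16 N and is gripped by the pad; a still thicker one jams with its foot near the pad's top.
- packing_20: Packing piece 20 mm thick, 0.18 to 0.35 kg; shape as packing_14. Starts upright in a slot of the rack.
- packing_23: Packing piece 23 mm thick, 0.18 to 0.35 kg; shape as packing_14. Starts upright in a slot of the rack.
- rack: Fixed wooden block 62 x 208 x 36 mm (x, y, z) with four equal slots in a row along its y, at y = -72, -24, 24 and 72 mm. Each is 44 mm (x) by 27 mm (y), 26 mm deep; a piece stands in it with its foot 10 mm above the rack's origin, thickness along the rack's y. Origin: middle of the underside. At the start the slot at y = 72 mm is empty.
- hex_key: Loose hex key 77 x 24 x 5 mm lying on the pad; leave it.
- marker: Loose marker pen 130 x 16 x 17 mm lying on the pad; leave it.
- spare_casting: Loose brass tap casting 163 x 69 x 42 mm lying behind the fixture; leave it.
Mind the look-alikes: they are no part of the job. What is shaped like the packing_23 but blue, orange or yellow is not meant.

How it is judged:
At the end, for the whole second after the job is handed in: One of the 17, 20 and 23 mm pieces stands in the gap: foot within 2.5 mm of the base plate, upright and square (about 5 deg), within 10 mm of the middle line, against the casting (2 mm), gripped by the sprung pad (3 N or more), at rest; the others stand home in rack slots (z of packing_14 in the frame of rack between 0.006 and 0.0125 m and x of packing_14 in the frame of rack between -0.012 and 0.012 m and y of packing_14 in the frame of rack between -0.09 and 0.09 m and angle between packing_14's own z axis and vertical below 0.3 rad and ((z of packing_17 in the frame of fixture below 0.0145 m and x of packing_17 in the frame of fixture between -0.01 and 0.01 m and y of packing_17 in the frame of fixture between -0.057 and -0.053 m and angle between the z axis of packing_17 and the z axis of fixture, either way round below 0.08 rad and angle between the y axis of packing_17 and the y axis of fixture, either way round below 0.12 rad and contact force between packing_17 and casting above 3 N and linear speed of packing_17 below 0.02 m/s and z of packing_20 in the frame of rack between 0.006 and 0.0125 m and x of packing_20 in the frame of rack between -0.012 and 0.012 m and y of packing_20 in the frame of rack between -0.09 and 0.09 m and angle between each of packing_20, packing_23's own z axis and vertical below 0.3 rad and z of packing_23 in the frame of rack between 0.006 and 0.0125 m and x of packing_23 in the frame of rack between -0.012 and 0.012 m and y of packing_23 in the frame of rack between -0.09 and 0.09 m) or (z of packing_20 in the frame of fixture below 0.0145 m and x of packing_20 in the frame of fixture between -0.01 and 0.01 m and y of packing_20 in the frame of fixture between -0.0585 and -0.0545 m and angle between the z axis of packing_20 and the z axis of fixture, either way round below 0.08 rad and angle between the y axis of packing_20 and the y axis of fixture, either way round below 0.12 rad and contact force between packing_20 and casting above 3 N and linear speed of packing_20 below 0.02 m/s and z of packing_17 in the frame of rack between 0.006 and 0.0125 m and x of packing_17 in the frame of rack between -0.012 and 0.012 m and y of packing_17 in the frame of rack between -0.09 and 0.09 m and angle between each of packing_17, packing_23's own z axis and vertical below 0.3 rad and z of packing_23 in the frame of rack between 0.006 and 0.0125 m and x of packing_23 in the frame of rack between -0.012 and 0.012 m and y of packing_23 in the frame of rack between -0.09 and 0.09 m) or (z of packing_23 in the frame of fixture below 0.0145 m and x of packing_23 in the frame of fixture between -0.01 and 0.01 m and y of packing_23 in the frame of fixture between -0.06 and -0.056 m and angle between the z axis of packing_23 and the z axis of fixture, either way round below 0.08 rad and angle between the y axis of packing_23 and the y axis of fixture, either way round below 0.12 rad and contact force between packing_23 and casting above 3 N and linear speed of packing_23 below 0.02 m/s and z of packing_17 in the frame of rack between 0.006 and 0.0125 m and x of packing_17 in the frame of rack between -0.012 and 0.012 m and y of packing_17 in the frame of rack between -0.09 and 0.09 m and angle between each of packing_17, packing_20's own z axis and vertical below 0.3 rad and z of packing_20 in the frame of rack between 0.006 and 0.0125 m and x of packing_20 in the frame of rack between -0.012 and 0.012 m and y of packing_20 in the frame of rack between -0.09 and 0.09 m))); the robot touches nothing.
It fails at once if a packing piece was forced in: more than 50 N between it and the casting (contact force between any of packing_14, packing_17, packing_20, packing_23 and casting above 50 N).
It fails at once if a thing lying around was moved by more than 30 mm (distance of any of hex_key, marker, spare_casting from where it was at the start of the episode above 0.03 m).
It also fails if it takes over 72 s, if anything falls off the work surface, if the arm or the gripper's body presses on something with over 40 N, if the wrist force passes 120 N, or if a joint passes its speed limit or range.

## Working session

There is one attempt and no reset: what is moved stays moved. The work goes in short steps, each a Python script; the robot and the scene stay as the last script left them, time stands still between calls to the robot, and variables do not carry over. Pictures are saved under pics/ and viewed, at most 10 in all, crops included, and the job is handed in when it is done.

```bash
mkdir -p pics; ls
python3 - <<'E'
from plant import ctrl
import cv2,numpy as np
for c in ("scene","top"):
    im=ctrl.get_image(c); cv2.imwrite(f"pics/{c}0.png",im[:,:,::-1])
    for n in ["fixture","casting","packing_14","packing_17","packing_20","packing_23","rack","gap_face","gap_top","hex_key","marker","spare_casting"]:
        try: print(c,n,[(np.round(d["xyz"],3).tolist(),round(d["p"],2)) for d in ctrl.find_in(n,c)[:4]])
        except Exception as e: print(c,n,repr(e))
print(ctrl.read_time_s(),ctrl.tcp_to_grasp,ctrl.read_orientation())
for c in("scene","top"):print(ctrl.get_calibration(c))
print(ctrl.get_calibration("wrist"))
E
```

```text
pics
scene fixture [([0.62, 0.042, 0.012], 0.98)]
scene casting [([0.63, 0.061, 0.037], 0.85)]
scene packing_14 [([0.432, -0.016, 0.053], 0.79), ([0.514, -0.152, 0.04], 0.77), ([0.432, 0.033, 0.051], 0.74), ([0.522, 0.104, 0.038], 0.61)]
scene packing_17 [([0.432, -0.016, 0.053], 0.79), ([0.514, -0.152, 0.04], 0.77), ([0.432, 0.033, 0.051], 0.74), ([0.522, 0.104, 0.038], 0.61)]
scene packing_20 [([0.432, -0.016, 0.053], 0.79), ([0.514, -0.152, 0.04], 0.77), ([0.432, 0.033, 0.051], 0.74), ([0.522, 0.104, 0.038], 0.61)]
scene packing_23 [([0.432, -0.016, 0.053], 0.79), ([0.514, -0.152, 0.04], 0.77), ([0.432, 0.033, 0.051], 0.74), ([0.522, 0.104, 0.038], 0.61)]
scene rack [([0.414, 0.052, 0.033], 0.82)]
scene gap_face [([0.621, 0.043, 0.013], 0.55)]
scene gap_top [([0.62, 0.044, 0.014], 0.63)]
scene hex_key []
scene marker [([0.433, -0.211, 0.015], 0.5)]
scene spare_casting [([0.758, 0.143, 0.029], 0.68)]
top fixture [([0.626, 0.019, 0.01], 0.62)]
top casting [([0.632, 0.05, 0.044], 0.58)]
top packing_14 [([0.634, -0.198, 0.04], 0.69), ([0.521, -0.154, 0.041], 0.68), ([0.445, -0.066, 0.
[... 1466 characters left out ...]
[-0.99987234,  0.0152159 , -0.00487591, -0.00622241],
       [-0.00353335,  0.08704521,  0.9961981 ,  1.0362471 ],
       [ 0.        ,  0.        ,  0.        ,  1.        ]])}
{'K': array([[323.26529658,   0.        , 318.16768319],
       [  0.        , 323.26529658, 200.33261052],
       [  0.        ,   0.        ,   1.        ]]), 'tool_from_camera': array([[-5.12133706e-04,  9.56341666e-01,  2.92250500e-01,
         8.34414204e-02],
       [ 9.99999715e-01,  3.27600926e-04,  6.80358612e-04,
        -8.26429509e-04],
       [ 5.54913755e-04,  2.92250765e-01, -9.56341562e-01,
        -1.70161217e-01],
       [ 0.00000000e+00,  0.00000000e+00,  0.00000000e+00,
         1.00000000e+00]])}
```

View pics/scene0.png

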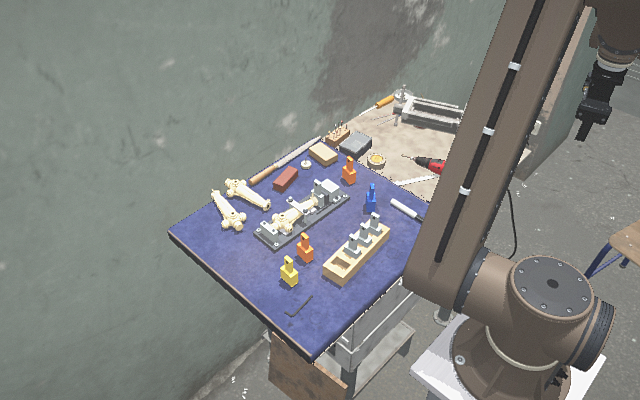

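View pics/top0.png

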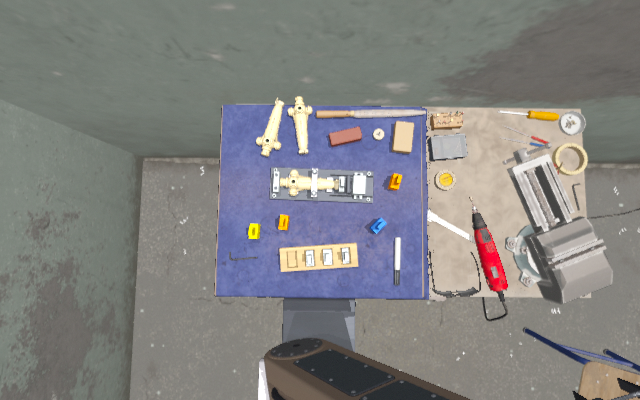

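The scene shows the rack with three grey pieces, and its empty slot at the +y end, at about (293,258) in the top picture. The fixture is behind it, with the gap near (343,184). The coloured decoys are at (396,182), (379,226), (283,222) and (254,231). Next I take closer wrist pictures.

```bash
cat > h.py <<'E'
from plant import ctrl
import numpy as np, cv2, json
from scipy.spatial.transform import Rotation as R
def shot(tag):
    p=np.array(ctrl.read_ee_pos()); o=ctrl.read_orientation()
    im=ctrl.get_image("wrist"); cv2.imwrite(f"pics/{tag}.png",im[:,:,::-1])
    T=np.eye(4); T[:3,:3]=R.from_euler("xyz",o).as_matrix(); T[:3,3]=p
    c=ctrl.get_calibration("wrist"); np.savez(f"pics/{tag}.npz",W=T@c["tool_from_camera"],K=c["K"],d=np.array(c.get("dist",[])))
    return im
def px2w(tag,uv,z):
    f=np.load(f"pics/{tag}.npz");W,K=f["W"],f["K"]; uv=np.atleast_2d(uv)
    d=np.c_[(uv[:,0]-K[0,2])/K[0,0],-(uv[:,1]-K[1,2])/K[1,1],-np.ones(len(uv))]@W[:3,:3].T
    return W[:3,3]+d*((z-W[2,3])/d[:,2])[:,None]
def w2px(tag,P):
    f=np.load(f"pics/{tag}.npz");W,K=f["W"],f["K"]
    q=(np.atleast_2d(P)-W[:3,3])@W[:3,:3]
    return np.c_[K[0,2]-K[0,0]*q[:,0]/q[:,2],K[1,2]+K[1,1]*q[:,1]/q[:,2]]
E
python3 - <<'E'
from h import *
ctrl.reach([0.435,0.0,0.2],[np.pi,0,0]); shot("rack")
for n in("rack","packing_17"): print(n,[(np.round(d["xyz"],4).tolist(),round(d["p"],2)) for d in ctrl.find_in(n,"wrist")])
ctrl.reach([0.63,-0.03,0.2],[np.pi,0,0]); shot("fix")
for n in("fixture","casting","packing_14"): print(n,[(np.round(d["xyz"],4).tolist(),round(d["p"],2)) for d in ctrl.find_in(n,"wrist")])
print(ctrl.read_time_s(),ctrl.get_calibration("wrist").keys())
E
```

```text
rack [([0.4353, 0.0091, 0.0362], 0.74)]
packing_17 [([0.5263, 0.0901, 0.0434], 0.81), ([0.4999, 0.1717, 0.0413], 0.79), ([0.4475, -0.0677, 0.0507], 0.78), ([0.4432, -0.0225, 0.0534], 0.69), ([0.4395, 0.026, 0.0486], 0.62), ([0.5198, -0.1557, 0.0433], 0.58)]
fixture [([0.6379, 0.0187, 0.0121], 0.64)]
casting [([0.6335, 0.0511, 0.0441], 0.83)]
packing_14 [([0.4507, -0.0236, 0.0531], 0.97), ([0.4522, -0.0698, 0.0547], 0.76), ([0.4407, 0.022, 0.0516], 0.7), ([0.6387, -0.0566, 0.0695], 0.66), ([0.6438, -0.2011, 0.0422], 0.63), ([0.5225, 0.1685, 0.0126], 0.53), ([0.5407, -0.166, 0.0336], 0.52), ([0.5483, 0.1007, 0.0257], 0.44)]
4.7833 dict_keys(['K', 'tool_from_camera'])
```

View pics/rack.png

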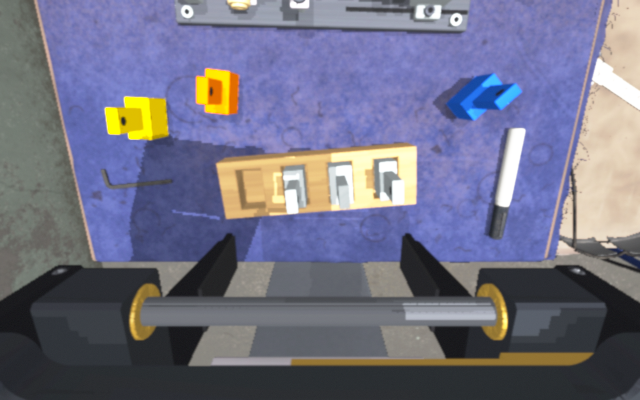

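View pics/fix.png

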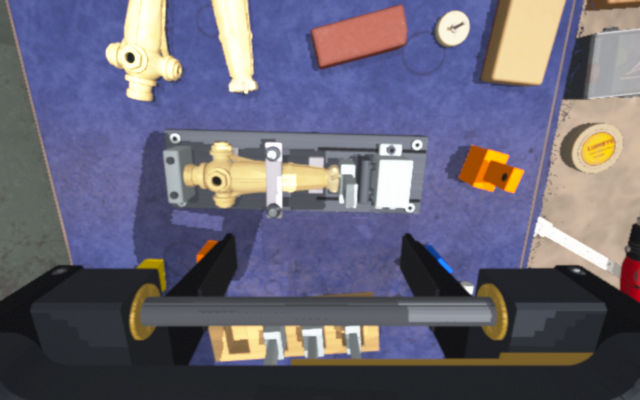

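The rack picture has rack corners at about (219,160), (414,146), (417,205) and (225,218). In the fixture picture the gap piece's tab is near (349,190). I enlarge both to read exact corners.

Run:
```python
import cv2,numpy as np
a=cv2.imread("pics/rack.png")[140:225,210:425]; b=cv2.imread("pics/fix.png")[125:220,160:430]
f=lambda x,s:cv2.resize(x,None,fx=s,fy=s,interpolation=cv2.INTER_CUBIC)
a=f(a,3.7);cv2.imwrite("pics/rackz.png",a);b=f(b,2.9);cv2.imwrite("pics/fixz.png",b)
w=800;o=np.zeros((600,w,3),np.uint8);o[:a.shape[0],:a.shape[1]]=a;o[320:320+b.shape[0],:b.shape[1]]=b[:280]
cv2.imwrite("pics/zoom.png",o);print(a.shape,b.shape)
```

```text
(314, 796, 3) (276, 783, 3)
```

View pics/zoom.png

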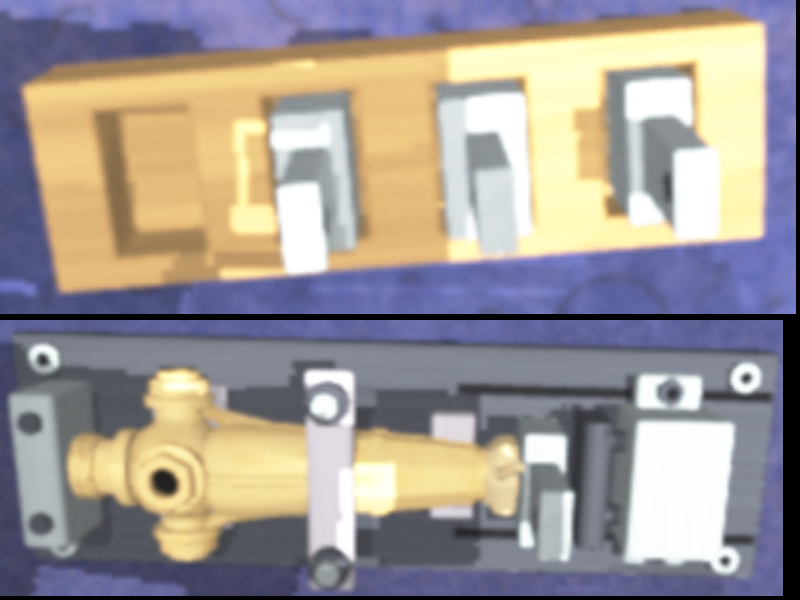

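Run:
```python
from h import *
from scipy.optimize import least_squares
zr=lambda a:np.array(a)/3.7+[210,140]; zf=lambda a:(np.array(a)-[0,320])/2.9+[160,125]
def fit(tag,loc,uv,x0):
    f=lambda p:(w2px(tag,np.c_[loc[:,:2]@np.array([[np.cos(p[2]),np.sin(p[2])],[-np.sin(p[2]),np.cos(p[2])]])+p[:2],loc[:,2]])-uv).ravel()
    r=least_squares(f,x0); print(tag,r.x.round(4),r.fun.round(2)); return r.x
rc=fit("rack",np.array([[.031,.104,.036],[.031,-.104,.036],[-.031,-.104,.036],[-.031,.104,.036]]),zr([[25,87],[765,25],[762,238],[62,292]]),[.43,0,0])
fc=fit("fix",np.array([[.045,.145,.012],[.045,-.145,.012],[-.045,-.145,.012]]),zf([[14,337],[777,356],[750,577]]),[.63,0,0])
print("bolt mean",px2w("fix",zf([[43,358],[746,378],[725,560],[62,545]]),.016).mean(0).round(4), px2w("fix",zf([[43,358],[746,378],[725,560],[62,545]]),.016).round(4))
loc=lambda P,c:(P[:2]-c[:2])@np.array([[np.cos(c[2]),-np.sin(c[2])],[np.sin(c[2]),np.cos(c[2])]])
for n,q in dict(a=[302,226],b=[496,208],c=[696,191]).items():
    P=px2w("rack",zr([q]),.094)[0]; print(n,P.round(4),loc(P,rc).round(4))
P=px2w("fix",zf([[556,523]]),.096)[0]; print("p14",P.round(4),loc(P,fc).round(4))
for nm,u in (("pad",[[583,500],[608,500]]),("castface",[[520,470]])):
    print(nm,[loc(x,fc).round(4) for x in px2w("fix",zf(u),.05)])
```

```text
rack [4.342e-01 4.000e-04 8.150e-02] [-0.03 -0.08 -0.1   0.18  0.36 -0.16 -0.23  0.08]
fix [ 0.6331 -0.0038 -0.0234] [-2.09 -0.05  1.17 -0.41  1.    1.1 ]
bolt mean [ 0.6341 -0.0041  0.016 ] [[ 0.6741  0.1263  0.016 ]
 [ 0.6666 -0.1364  0.016 ]
 [ 0.5947 -0.1345  0.016 ]
 [ 0.601   0.1283  0.016 ]]
a [0.4333 0.0244 0.094 ] [0.001  0.0239]
b [ 0.4378 -0.0224  0.094 ] [ 0.0017 -0.023 ]
c [ 0.442  -0.0702  0.094 ] [ 0.002 -0.071]
p14 [ 0.6332 -0.0583  0.096 ] [ 0.0013 -0.0545]
pad [array([-0.0032, -0.0688]), array([-0.003 , -0.0776])]
castface [array([ 0.0071, -0.0462])]
```

The poses fit well and the gap looks about 21–22 mm, so the 23 is the likely piece. I rectify the rack view at block-top height to identify thicknesses, and move packing_14 out.

```bash
cat >> h.py <<'E'
RACK=np.array([.4342+.0008,.0004+.0007,.0815]); FIX=np.array([.6336,-.0039,-.0245])
def wp(c,x,y):
    s,k=np.sin(c[2]),np.cos(c[2]); return np.array([c[0]+k*x-s*y,c[1]+s*x+k*y])
def locxy(c):
    p=np.array(ctrl.read_ee_pos()); d=p[:2]-c[:2]; s,k=np.sin(c[2]),np.cos(c[2])
    return np.round([k*d[0]+s*d[1],-s*d[0]+k*d[1],p[2]],4)
G=.050  # TCP above the foot
def pose(c,x,y,z): return [*wp(c,x,y),z],[np.pi,0,np.pi/2+c[2]]
def pick(c,x,y,foot,up=.175):
    ctrl.gripper_open(); p,o=pose(c,x,y,foot+G+.055); ctrl.reach(p,o)
    p[2]=foot+G; hit=ctrl.movel(p,o,feed=.12,max_force=12)
    ctrl.clamp(45); ctrl.pause(.2); print("picked hit",hit,"gap",round(ctrl.read_finger_gap()*95,1),"F",round(ctrl.read_grip_force(),1),locxy(c))
    p[2]=up; ctrl.movel(p,o,feed=.2)
def place_rack(y,x=0,up=.175):
    p,o=pose(RACK,x,y,up); ctrl.reach(p,o)
    p[2]=.036+G+.006; ctrl.movel(p,o,feed=.2)
    p[2]=.010+G-.002; hit=ctrl.movel(p,o,feed=.05,max_force=10); print("placed hit",hit,locxy(RACK))
    return hit
E
python3 - <<'E'
from h import *
s=6;H=[]
xs=np.arange(.024,-.024,-.001/s)
ys=np.arange(.045,-.09,-.001/s)
Y,X=np.meshgrid(ys,xs); P=wp(RACK,X.ravel(),Y.ravel()).T
uv=w2px("rack",np.c_[P,np.full(len(P),.052)]).reshape(*X.shape,2).astype(np.float32)
o=cv2.remap(cv2.imread("pics/rack.png"),uv[...,0],uv[...,1],cv2.INTER_CUBIC)
for y in (.024,-.024,-.072):
    for d in(-.0115,-.010,-.0085,.0085,.010,.0115):
        c=int((.045-y-d)*1000*s); cv2.line(o,(c,0),(c,14),(0,0,255) if abs(d)>.011 else (0,255,0) if abs(d)>.009 else (255,0,0),1)
o=cv2.resize(o,(800,int(800*o.shape[0]/o.shape[1])));cv2.imwrite("pics/rect.png",o)
pick(FIX,.0013,-.0545,.012)
ctrl.movel([*wp(FIX,.0013,-.0545),.18],feed=.2)
hit=place_rack(.072); print(ctrl.read_time_s(),ctrl.read_force())
E
```

```text
picked hit False gap 21.5 F 45.0 [ 0.0012 -0.0545  0.0619]
placed hit True [-0.0003  0.072   0.0594]
11.4917 [-1.02350423 -0.00614555  4.25901067]
```

View pics/rect.png

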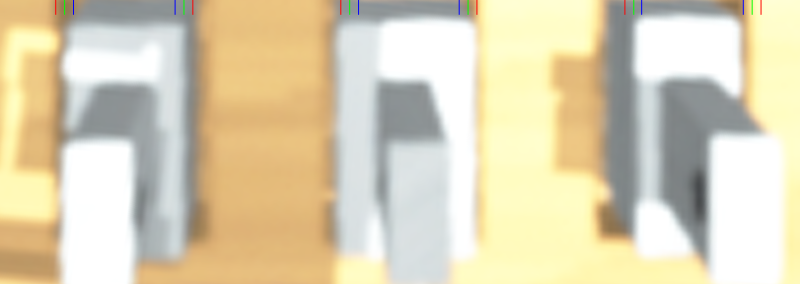

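Block widths in the rectified view are 20.6 mm (left, 65–187), 23.1 mm (middle, 338–475) and 17.4 mm (right, 637–740). So the 23 is the middle piece. I release the 14 and try the 23 in the gap with force limits.

```bash
cat >> h.py <<'E'
def insert(x,y,fmax=22,up=.175):
    p,o=pose(FIX,x,y,up); ctrl.reach(p,o)
    p[2]=.012+G+.046; ctrl.movel(p,o,feed=.15)
    f0=np.array(ctrl.read_force()); print("pre",f0.round(1))
    for foot in (.035,.020,.0105):
        p[2]=foot+G; hit=ctrl.movel(p,o,feed=.03,max_force=fmax)
        print("foot",foot,"hit",hit,locxy(FIX),(np.array(ctrl.read_force())-f0).round(1))
        if hit: break
E
python3 - <<'E'
from h import *
p=np.array(ctrl.read_ee_pos())
ctrl.gripper_open(); ctrl.movel([p[0],p[1],.125],feed=.2)
pick(RACK,.001,-.0237,.010)
insert(0,-.0583); print(ctrl.read_time_s()); shot("ins")
E
```

```text
picked hit False gap 21.8 F 45.0 [ 0.001  -0.0237  0.0599]
pre [ 0.3 -0.2 -2.6]
foot 0.035 hit False [ 0.0002 -0.0582  0.0848] [ 3.   2.3 -0.7]
foot 0.02 hit False [-0.0003 -0.0582  0.0692] [ 1.7  3.1 -5.1]
foot 0.0105 hit True [ 0.0002 -0.0583  0.0618] [-1.2  0.9  8.4]
19.9167
```

Run:
```python
from h import *
p=np.array(ctrl.read_ee_pos()); 
ctrl.gripper_open(); ctrl.pause(.3); f0=np.array(ctrl.read_force()); print("free",f0.round(1))
ctrl.clamp(45); ctrl.pause(.2); print("clamped",(np.array(ctrl.read_force())-f0).round(1))
for dz in (.003,.006):
    p[2]=.0618+dz; h=ctrl.movel(p,feed=.02,max_force=25); print("up",h,locxy(FIX),(np.array(ctrl.read_force())-f0).round(1))
for dz in (.003,-.0012):
    p[2]=.0618+dz; h=ctrl.movel(p,feed=.02,max_force=20); print("down",h,locxy(FIX),(np.array(ctrl.read_force())-f0).round(1))
ctrl.gripper_open(); ctrl.pause(.2);print(ctrl.read_force().round(1),ctrl.read_time_s())
p[2]=.125; ctrl.movel(p,feed=.2)
q,o=pose(FIX,0,-.02,.21); ctrl.reach([q[0]-.02,q[1]-.03,.2],[np.pi,0,0]); shot("done")
im=cv2.imread("pics/done.png"); cv2.imwrite("pics/donez.png",cv2.resize(im[110:380,150:450],None,fx=2.2,fy=2.2,interpolation=cv2.INTER_CUBIC))
```

```text
free [ 0.2 -0.3  0.5]
clamped [ 0.9  0.8 -0.2]
up False [-0.0004 -0.058   0.0644] [-0.9  3.1 -6.2]
up False [-0.0001 -0.058   0.0679] [-2.7  4.4 -4.8]
down False [ 0.0007 -0.058   0.0654] [ 0.1  5.2 -2.9]
down False [ 0.0012 -0.0582  0.0614] [0.9 6.  0.8]
[-0.8  0.2 -0.1] 25.625
```

View pics/donez.png

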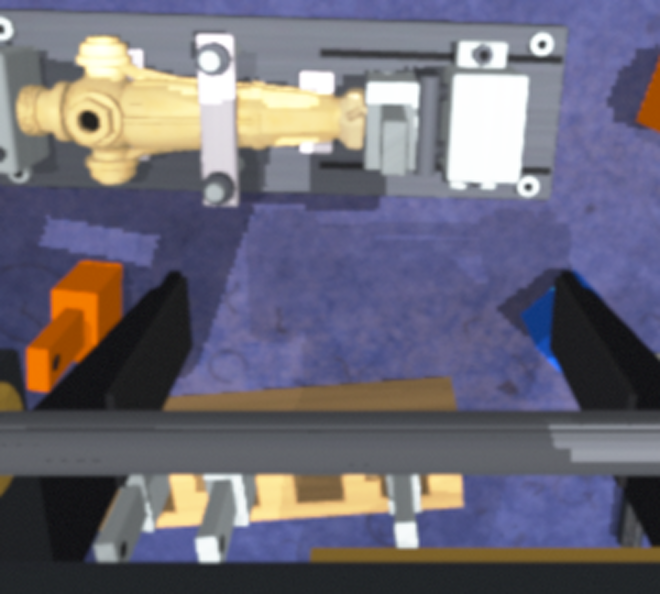

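The picture shows the piece home in the gap at about (393,125), tight between casting and pad. The 14, 20 and 17 mm pieces stand in the rack at about (125,520), (215,520) and (405,510), with the 23's slot empty. The piece slid home without jamming. It measured about 23 mm, and moving it up and down met drag of a few newtons, so it is gripped.

```bash
python3 -c "
from plant import ctrl
print(ctrl.sign_off(),ctrl.read_time_s())"
```

```text
the job is handed in; nothing more can be done
the job is handed in; nothing more can be done
```

The job is handed in, but no verdict came back: the 23 mm piece, the only one I tried, is home in the gap and I judge it gripped (about 23 mm in the pictures, a few newtons of drag, grip force not measured), and the 14, 17 and 20 mm pieces stand in the rack.

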